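Find the empty carton by its weight and reject it

ROBOT

A 6-joint arm with a two-finger parallel gripper is mounted at the origin on the work surface. World frame = base frame: x ahead of the robot, y to its left, z up, the work surface at z = 0. Lengths are in m, angles in rad, forces in N, time in s.
With the tool pointing down it reaches from about 0.425 to 0.95 m from the base axis. Payload 14.7 kg.
Tool frame: the origin (TCP) lies at the very end of the fingers, on their centre line; the grasp point (between the pads) lies 19 mm behind it; x points along the fingers, y is the direction in which the jaws open and shut, and the axes are right-handed (so a half turn about x gives the same grasp; the last joint's range is limited). The gripper opens to 85 mm and grips with 20 to 120 N. Pads are 22 mm wide; open, the fingers measure 114 mm over their backs; the gripper's body (76 mm by 85 mm) begins 54 mm behind the grasp point. The pads swing forward as they close: fully open they stand 13 mm farther back than shut.
Start: joints at [-1.27, 0.48, 1.596, -0, 1.065, -0.047], TCP at [0.222, -0.611, 0.231] pointing down, gripper open.
Joint ranges: [-2.75, 2.75], [-0.82, 2.05], [0.23, 2.67], [-1.56, 4.7], [0.09, 2.69], [-2.92, 2.92]. Speed limits (rad/s): [1.89, 1.89, 2.39, 3.01, 3.01, 3.01].

INTERFACE

Orientations are given as a rotation vector (axis times angle).
In Python, from rig import observe, get_image, calibration, job_done, recognise, cut_out, landmark_of gives the robot as it stands. The module is installed in compiled form; this text tells all that it offers.
- The arm moves only by the tool arm_command, never from a script. Its argument "steps" is one flat list of numbers, 4 for each row, row after row: the shift along the world's x, y, z in m, then the turn about the world's z in degrees. A call has 1 to 12 rows; each row is the pose to reach, as a shift and turn from the pose commanded when the call began; what a row does not reach only later rows make up. A row lasts 1/12 s, in which the tool goes at most 41.7 mm and 7.16 degrees, less where a joint would pass 70% of its speed; a pose out of reach is approached as far as the arm can. A call with a gripper value outside its range is refused whole. "fingers" is the finger opening in m, from 0 to 0.0854, set as the call begins (left out, the last holds). The fingers move at their own pace and stop on an object; "newtons" is the grip in N (left out, the last holds). Time passes only in rows, so rows that repeat a pose let the fingers close. It gives the time, the measured TCP pose, the force and the opening at its end, in the units of the state.
- observe(): the state, without advancing time (a new reading comes with each control period).
- get_image(name): name is "side" or "top"; returns the picture (400x640x3 uint8, red, green, blue); there is no depth.
- calibration(name): a dict with "camera_matrix" (3x3 intrinsics, pixels), "rvec" (rotation vector, rad) and "tvec" (3), from world to camera coordinates, as OpenCV has them. Camera axes: x right, y down, z forward; pixel columns grow to the right and rows downward; lengths in m; the calibration is good to about 2 mm. A picture is of the moment at which its call begins. calibration takes no time and is no camera call.
- job_done(): hands the job in, once; it reports no verdict.
Trained networks look in the newest picture that a camera, given by its name, has taken for a name from the list of things; names that differ only in an ending like _2 or _b are one class to them, and where a whole thing is asked for, a point or a joint stands for the part that bears it (a point fixed in the world has none). Each returns a list of dicts, best first, with "p" (0 to 1); they miss things now and then, are a little off and sometimes report something else, mostly with a low value. They report only what shows in the picture. A call takes as long as a camera call. They do not tell look-alikes from the thing itself.
- recognise(camera, label): "bbox" ([left, top, right, bottom] in pixels, round what is visible of it).
- cut_out(camera, label): "mask" (400x640 bool, what is visible of it) and "bbox" ([left, top, right, bottom] in pixels, round what is visible of it).
- landmark_of(camera, label): "pixel" ([column, row] in pixels: a listed point, or the origin of a listed thing).
The state is a dict: "clock": time; "joints": joint angles; "qvel": joint speeds; "joint_efforts": joint torques, N m; "position": TCP position; "eef_rot": TCP orientation; "contact_force": force on the tool from outside, world axes, zero at the start; "torque": the same for the moment, N m; "width": opening from 0.0 (shut) to 1.0 (fully open).
Only numpy, scipy, OpenCV 4.12 (cv2) and the standard library are available. Lean on these libraries where they do the work, as an engineer would, in place of code of your own. Each camera call takes 0.05 s, during which the arm holds its last target.

TASK

One of the three look-alike cartons on the black tray is empty, and only its weight gives it away. Find it, drop it into the slatted reject bin and close the bin's lid; the two full cartons must end up standing upright on the tray. Do not disturb the other goods on the counter.

Things in the scene. Friction and masses are not known exactly. Their poses are not given: they have to be found in the camera images.
- carton_a_center (a point): one of three look-alike closed cardboard cartons standing in a row on the tray, gaps of 45 mm or more: 56 x 56 mm, 100 mm high. The point is its centre, 50 mm above its underside; z up, x and y square to its sides. Two are full (0.28 to 0.45 kg, a jar loose inside), one is empty (0.05 to 0.08 kg, a light packing piece inside); any of them may be the empty one
- carton_b_center (a point): one of three look-alike closed cardboard cartons standing in a row on the tray, gaps of 45 mm or more: 56 x 56 mm, 100 mm high. The point is its centre, 50 mm above its underside; z up, x and y square to its sides. Two are full (0.28 to 0.45 kg, a jar loose inside), one is empty (0.05 to 0.08 kg, a light packing piece inside); any of them may be the empty one
- carton_c_center (a point): one of three look-alike closed cardboard cartons standing in a row on the tray, gaps of 45 mm or more: 56 x 56 mm, 100 mm high. The point is its centre, 50 mm above its underside; z up, x and y square to its sides. Two are full (0.28 to 0.45 kg, a jar loose inside), one is empty (0.05 to 0.08 kg, a light packing piece inside); any of them may be the empty one
- tray: black plastic tray, fixed, 190 mm (its x) by 440 mm (its y), floor 4 mm thick, rim 14 mm high and 4 mm wide all round; origin at the centre of its underside, on the counter. The cartons stand in a row along its y
- bin: white slatted plastic reject bin, fixed to the counter, open at the top: 150 mm (its x) by 220 mm (its y), 130 mm high, walls and floor 4 mm, small posts in the inner corners 12 mm deep; origin at the centre of its underside, z up. The lid is hinged along its +x rim, which is the side away from the tray
- lid (a joint): grey lid of the bin, 150 x 220 mm and 6 mm thick, 0.2 kg, on a loose hinge: 0 = shut flat on the bin, pi/2 = upright. It starts leaning back past upright (1.65 or more) and rests by its own weight at its stop, 1.85. Pushed on its outer face from behind past upright, it falls shut by itself
- lid_hinge (a point): point at the middle of the lid's hinge line, on the bin's +x rim, 130 mm above the counter; its axes turn with the lid. The hinge line runs along the bin's y
- lid_edge (a point): middle of the lid's free edge, 150 mm from the hinge line, half-way through its thickness (3 mm). The lid's own z is normal to it and points out of its outer face (the top when shut, the back when open); along the free edge the outer face carries a rib 5 mm high, 12 mm wide
- cleaner_can: bystander: black and green aerosol can, 60 mm across, 125 mm high, standing; origin at the centre of its underside
- jar: bystander: amber jar, 68 mm across, 90 mm high, standing; origin at the centre of its underside
- tape_roll: bystander: roll of clear tape lying flat, 84 mm across, 25 mm high; origin at the centre of its underside
Things that resemble listed ones, but are neither listed nor needed, are in the scene too. Leave any turquoise look-alike of the part that bears carton_a_center alone.

How it is judged:
By the outcome, as a careful person would: the job done as asked, in the order asked, and still so for the second after the job is handed in, with the robot touching nothing.
It also fails if it takes over 54 s, if anything falls off the work surface, if the arm or the gripper's body presses on something with over 40 N, if the wrist force passes 120 N, or if a joint passes its speed limit or range.

## Working session

There is one attempt and no reset: what is moved stays moved. The work goes in short steps, Python scripts to look and compute and a tool call to move; the robot and the scene stay as the last step left them, time stands still between calls to the robot, and variables do not carry over. Pictures are saved under pics/ and viewed, and the job is handed in when it is done.

Besides the shell and the picture viewer there is one more tool, called after ">>>" by a JSON object that holds its "name" and its "arguments", one argument or row to a line. arm_command: Moves the arm, as the interface text tells. Its arguments: {"type":"object","properties":{"steps":{"type":"array"},"fingers":{"type":"number"},"newtons":{"type":"number"}},"required":["steps"]}

```bash
mkdir -p pics; cat > h.py <<'E'
import numpy as np, cv2
from rig import *
def save(name,fn):
    im=get_image(name); cv2.imwrite('pics/'+fn,im[:,:,::-1]); return im
def cam(name):
    c=calibration(name); K=np.array(c['camera_matrix'],float); r=np.array(c['rvec'],float).ravel(); t=np.array(c['tvec'],float).ravel()
    R=cv2.Rodrigues(r)[0]; return K,r,t,R
def ray(name,px):
    K,r,t,R=cam(name); d=R.T@np.linalg.inv(K)@np.array([px[0],px[1],1.]); return -R.T@t,d
def atz(name,px,z):
    o,d=ray(name,px); return o+d*(z-o[2])/d[2]
def proj(name,P):
    K,r,t,R=cam(name); return cv2.projectPoints(np.array(P,float).reshape(-1,3),r,t,K,None)[0].reshape(-1,2)
E
python3 - <<'E'
from h import *
for n in ['side','top']:
    save(n,n+'0.png'); o,d=ray(n,(320,200)); print(n,o.round(3),(d/np.linalg.norm(d)).round(3))
print(observe())
E
```

```text
side [0.276 0.712 0.975] [ 0.251 -0.618 -0.745]
top [ 0.516 -0.037  0.959] [ 0.072  0.015 -0.997]
{'clock': 0.1, 'joints': array([-1.26962444e+00,  4.80775732e-01,  1.59679703e+00, -2.12475249e-06,
        1.06506831e+00, -4.65764913e-02]), 'qvel': array([ 1.19369619e-03, -2.00075972e-03,  3.56124460e-04,  2.69053027e-04,
       -1.98624338e-03, -5.18717429e-06]), 'joint_efforts': array([-7.86324399e-04, -9.52255940e+01, -4.31044114e+01, -2.37594186e-04,
        5.31816651e-03, -6.77477360e-06]), 'position': array([ 0.22143771, -0.61074588,  0.23073742]), 'eef_rot': array([ 2.03267873,  0.3581341 , -2.03295724]), 'contact_force': array([ 0.07837479, -0.05748229,  0.1128683 ]), 'torque': array([ 0.00884305, -0.01503043, -0.05612205]), 'width': 1.0016198580092321}
```

View pics/side0.png

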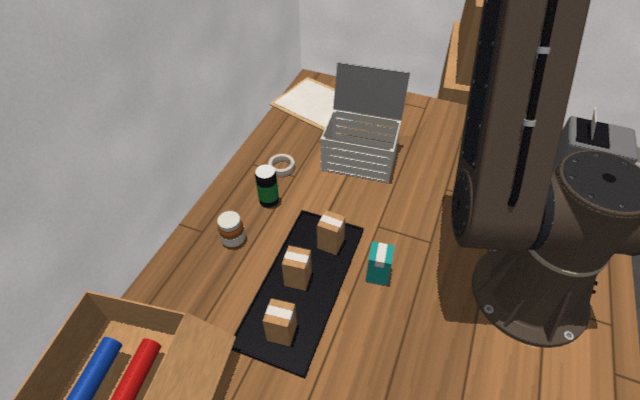

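View pics/top0.png

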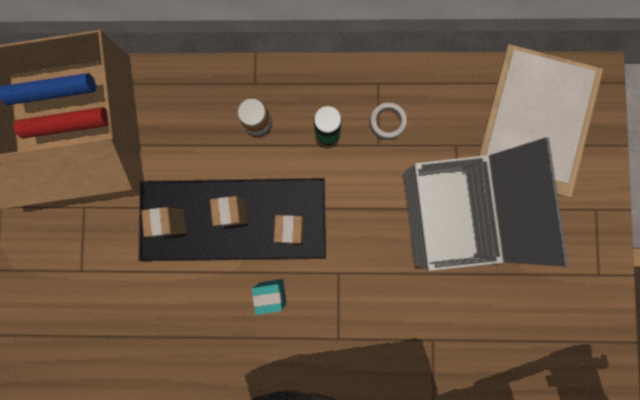

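The three brown cartons on the tray are at top pixels (163,222), (228,211) and (288,229). The turquoise look-alike at (267,298) is off the tray and must be left alone. The bin is at about (457,215), with its lid leaning to the right, away from the tray.

```bash
cat > m.py <<'E'
from h import *
from scipy.optimize import least_squares
for n in ['top','side']:
    for l in ['carton_a_center','tray','bin','lid_hinge','lid_edge','cleaner_can','jar','tape_roll']:
        z={'carton_a_center':.054,'lid_hinge':.13,'lid_edge':.27}.get(l,0)
        for r in landmark_of(n,l):
            if r['p']>.2: print(n,l,round(r['p'],2),np.round(r['pixel'],1),atz(n,r['pixel'],z).round(4))
E
python3 m.py
python3 - <<'E'
from h import *
im=cv2.imread('pics/top0.png'); cv2.imwrite('pics/crop.png',cv2.resize(im[160:330,120:340],None,fx=3.6,fy=3.5,interpolation=cv2.INTER_CUBIC)[:600,:800])
cv2.imwrite('pics/crop2.png',cv2.resize(im[120:290,390:590],None,fx=3.5,fy=3.5,interpolation=cv2.INTER_CUBIC)[:600,:800])
E
```

```text
top carton_a_center 0.73 [291.5 227.3] [0.5206 0.0401 0.054 ]
top carton_a_center 0.63 [270.  291.6] [0.378  0.0865 0.054 ]
top tray 0.91 [231.5 222.2] [0.5321 0.188  0.    ]
top bin 0.84 [438.1 210.3] [ 0.5628 -0.3015  0.    ]
top lid_hinge 0.58 [492.3 208.1] [ 0.5616 -0.3754  0.13  ]
top lid_edge 0.68 [554.7 197.3] [ 0.5727 -0.4232  0.27  ]
top cleaner_can 0.74 [328.9 130.6] [ 0.7535 -0.043   0.    ]
top jar 0.59 [257.1 122.8] [0.7725 0.1306 0.    ]
top tape_roll 0.72 [387.7 122.2] [ 0.7741 -0.1841  0.    ]
top tape_roll 0.55 [327.6 131.9] [ 0.7503 -0.0399  0.    ]
side carton_a_center 0.8 [331.3 232.1] [0.5153 0.043  0.054 ]
side carton_a_center 0.63 [377.1 260.9] [0.3751 0.0853 0.054 ]
side tray 0.84 [301.  284.4] [0.5408 0.1904 0.    ]
side bin 0.63 [360.3 161.9] [ 0.5449 -0.3013  0.    ]
side bin 0.21 [269.9 196.4] [ 0.7509 -0.0539  0.    ]
side lid_hinge 0.58 [363.9 115.9] [ 0.5656 -0.3717  0.13  ]
side lid_edge 0.82 [374.5  66.9] [ 0.5628 -0.432   0.27  ]
side lid_edge 0.68 [234.9 237.5] [0.635  0.2855 0.27  ]
side cleaner_can 0.58 [267.8 202.1] [ 0.7464 -0.0308  0.    ]
side jar 0.68 [231.8 236.5] [0.7821 0.1223 0.    ]
side jar 0.38 [358.1 158.2] [ 0.5572 -0.3155  0.    ]
side tape_roll 0.73 [279.5 166.1] [ 0.7813 -0.1847  0.    ]
side tape_roll 0.53 [358.4 160.3] [ 0.5531 -0.3062 -0.    ]
```

View pics/crop.png

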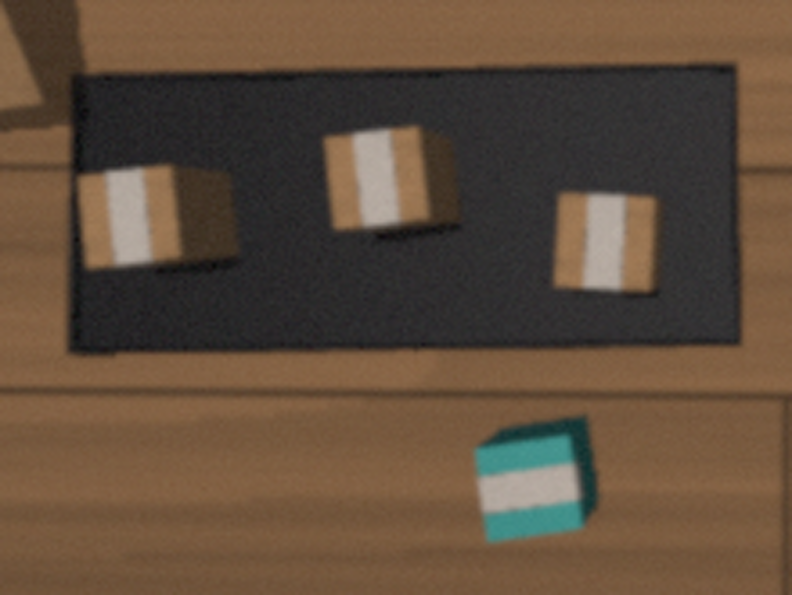

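View pics/crop2.png

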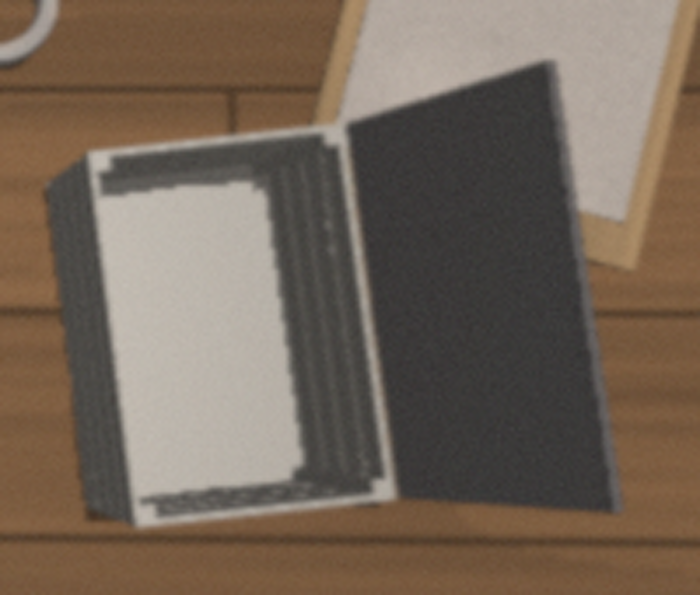

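```bash
cat > fit.py <<'E'
from h import *
from scipy.optimize import least_squares
def fit(cs,sx,sy,off,z,a,b,name):
    P=np.array([atz(name,(c[0]/sx+off[0],c[1]/sy+off[1]),z)[:2] for c in cs])
    M=np.array([[1,1],[1,-1],[-1,-1],[-1,1]])*[a/2,b/2]
    def res(p):
        c,s=np.cos(p[2]),np.sin(p[2]); return (M@np.array([[c,s],[-s,c]])+p[:2]-P).ravel()
    th0=0
    best=least_squares(res,[*P.mean(0),0.])
    e=[np.linalg.norm(P[i]-P[(i+1)%4]).round(3) for i in range(4)]
    print(best.x[:2].round(4),np.degrees(best.x[2]).round(1),'rms mm',(1000*np.sqrt((best.fun**2).mean())).round(2),e)
    return best.x
# corner order: image TL,TR,BR,BL => (x+,y+),(x+,y-),(x-,y-),(x-,y+)
if __name__=='__main__':
    C=[[(558,191),(657,197),(655,293),(553,288)],[(323,136),(418,126),(430,220),(334,231)],[(78,175),(172,165),(185,260),(85,270)]]
    for c in C: fit(c,3.6,3.5,(120,160),.104,.056,.056,'top')
    fit([(78,75),(735,66),(740,342),(70,351)],3.6,3.5,(120,160),.014,.190,.440,'top')
    fit([(88,152),(345,124),(396,497),(136,525)],3.5,3.5,(390,120),.130,.220,.150,'top')
    # lid edge top corners via hinge
    for px in [(548,62),(620,512)]:
        for z in (.26,.275,.285): print(px,z,atz('top',(px[0]/3.5+390,px[1]/3.5+120),z).round(3))
    print(proj('top',[observe()['position']]))
E
python3 fit.py
```

```text
[0.5163 0.0427] -2.2 rms mm 1.46 [np.float64(0.059), np.float64(0.058), np.float64(0.06), np.float64(0.059)]
[0.5544 0.179 ] 7.3 rms mm 0.86 [np.float64(0.057), np.float64(0.058), np.float64(0.057), np.float64(0.058)]
[0.5298 0.3249] 7.0 rms mm 1.28 [np.float64(0.056), np.float64(0.058), np.float64(0.06), np.float64(0.058)]
[0.5387 0.1829] 1.1 rms mm 2.7 [np.float64(0.433), np.float64(0.184), np.float64(0.436), np.float64(0.186)]
[ 0.5528 -0.3076] 6.5 rms mm 0.58 [np.float64(0.151), np.float64(0.218), np.float64(0.15), np.float64(0.219)]
(548, 62) 0.26 [ 0.677 -0.418  0.26 ]
(548, 62) 0.275 [ 0.674 -0.41   0.275]
(548, 62) 0.285 [ 0.671 -0.405  0.285]
(620, 512) 0.26 [ 0.456 -0.446  0.26 ]
(620, 512) 0.275 [ 0.458 -0.437  0.275]
(620, 512) 0.285 [ 0.459 -0.431  0.285]
[[659.32748439 403.24811139]]
```

```bash
python3 - <<'E'
from h import *
s=observe(); R=cv2.Rodrigues(s['eef_rot'])[0]; print(R.round(3), s['clock'],s['position'])
y=R[:,1]; print('jaw heading deg',np.degrees(np.arctan2(y[1],y[0])))
E
```

```text
[[-0.     0.341 -0.94 ]
 [ 0.    -0.94  -0.341]
 [-1.    -0.     0.   ]] 0.9 [ 0.22157879 -0.61105808  0.23129745]
jaw heading deg -70.06906370328706
```

>>> {"name": "arm_command", "arguments": {
  "steps": [0.03,0.06,0.02,5,0.295,0.654,0.02,68,0.295,0.654,0.02,68,0.295,0.654,0.02,68,0.295,0.654,0.02,68,0.295,0.654,0.02,68,0.295,0.654,0.02,68,0.295,0.654,0.02,68,0.295,0.654,0.02,68,0.295,0.654,0.02,68,0.295,0.654,0.02,68,0.295,0.654,0.02,68],
  "fingers": 0.0854,
  "newtons": 30
}}

```text
clock: 1.9
position: [0.4273, -0.1552, 0.249]
eef_rot: [1.236, 1.191, -1.235]
contact_force: [0.9, -1.0, -0.3]
width: 1.001
```

>>> {"name": "arm_command", "arguments": {
  "steps": [0.086,0.19,0,20,0.086,0.19,0,20,0.086,0.19,0,20,0.086,0.19,0,20,0.086,0.19,0,20,0.086,0.19,0,20]
}}

```text
clock: 2.4
position: [0.5155, 0.0386, 0.2489]
eef_rot: [0.975, 1.342, -0.971]
contact_force: [0.2, -0.3, 0.0]
width: 0.999
```

```bash
cat > st.py <<'E'
from h import *
s=observe(); R=cv2.Rodrigues(s['eef_rot'])[0]; y=R[:,1]
print('t',s['clock'],'pos',s['position'].round(4),'head',np.degrees(np.arctan2(y[1],y[0])).round(2),'F',s['contact_force'].round(2),'w',round(s['width'],3),'qv',np.abs(s['qvel']).max().round(3),'q6',s['joints'][5].round(2))
E
python3 st.py
```

```text
t 2.4 pos [0.5155 0.0386 0.2489] head 18.14 F [ 0.24 -0.34  0.05] w 0.999 qv 0.114 q6 -0.3
```

>>> {"name": "arm_command", "arguments": {
  "steps": [0.001,0.004,-0.03,-7,0.001,0.004,-0.06,-14,0.001,0.004,-0.09,-20.2,0.001,0.004,-0.12,-20.2,0.001,0.004,-0.15,-20.2,0.001,0.004,-0.18,-20.2,0.001,0.004,-0.194,-20.2,0.001,0.004,-0.194,-20.2,0.001,0.004,-0.194,-20.2]
}}

```text
clock: 3.15
position: [0.5135, 0.0368, 0.0544]
eef_rot: [1.238, 1.191, -1.24]
contact_force: [0.2, 0.4, 0.3]
width: 0.998
```

```bash
python3 st.py
```

```text
t 3.15 pos [0.5135 0.0368 0.0544] head -2.28 F [0.23 0.36 0.32] w 0.998 qv 0.04 q6 0.05
```

>>> {"name": "arm_command", "arguments": {
  "steps": [0.003,0.005,0,0,0.003,0.005,0,0]
}}

```text
clock: 3.32
position: [0.5186, 0.0424, 0.0561]
eef_rot: [1.24, 1.188, -1.236]
contact_force: [-0.8, -0.7, 0.7]
width: 1.001
```

>>> {"name": "arm_command", "arguments": {
  "steps": [0,0,0,0,0,0,0,0,0,0,0,0,0,0,0,0,0,0,0,0,0,0,0,0,0,0,0,0],
  "fingers": 0.03,
  "newtons": 30
}}

```text
clock: 3.9
position: [0.5174, 0.0419, 0.0555]
eef_rot: [1.239, 1.189, -1.237]
contact_force: [-1.6, 1.1, 10.4]
width: 0.654
```

```bash
python3 st.py; python3 -c "
from h import *
save('side','s1.png'); save('top','t1.png')"
```

```text
t 3.9 pos [0.5174 0.0419 0.0555] head -2.28 F [-1.59  1.15 10.39] w 0.654 qv 0.0 q6 0.06
```

View pics/s1.png

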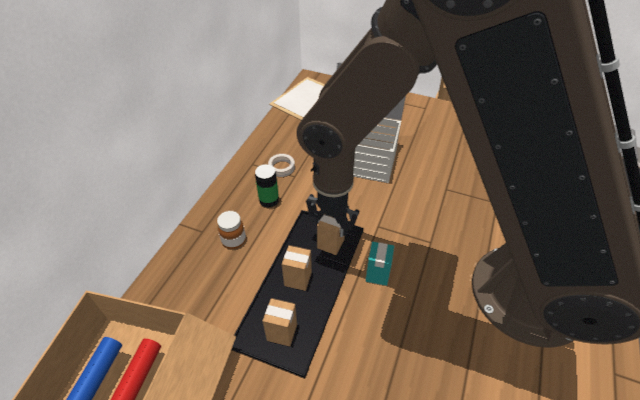

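The gripper is closed on the nearest carton, at about (330,235) in the side picture, with an opening of 0.654 (about 56 mm). The neighbouring cartons and the turquoise carton are clear. Next I lift and weigh.

>>> {"name": "arm_command", "arguments": {
  "steps": [0,0,0.01,0,0,0,0.025,0,0,0,0.03,0,0,0,0.03,0,0,0,0.03,0,0,0,0.03,0,0,0,0.03,0]
}}

```text
clock: 4.58
position: [0.5164, 0.0418, 0.0842]
eef_rot: [1.238, 1.191, -1.239]
contact_force: [-0.7, -0.4, -4.2]
width: 0.652
```

```bash
python3 st.py
```

```text
t 4.5833 pos [0.5164 0.0418 0.0842] head -2.27 F [-0.66 -0.44 -4.2 ] w 0.652 qv 0.002 q6 0.06
```

A reading of −4.2 N means about 0.43 kg, so this carton is full. I set it back down.

>>> {"name": "arm_command", "arguments": {
  "steps": [0,0,-0.012,0,0,0,-0.022,0,0,0,-0.027,0,0,0,-0.029,0,0,0,-0.029,0,0,0,-0.029,0]
}}

```text
clock: 5.08
position: [0.5166, 0.0418, 0.0554]
eef_rot: [1.238, 1.191, -1.239]
contact_force: [-0.7, -0.8, -3.4]
width: 0.653
```

```bash
python3 st.py
```

```text
t 5.0833 pos [0.5166 0.0418 0.0554] head -2.27 F [-0.68 -0.84 -3.44] w 0.653 qv 0.002 q6 0.06
```

>>> {"name": "arm_command", "arguments": {
  "steps": [0,0,0,0,0,0,0,0,0,0,0,0,0,0,0,0,0,0,0,0,0,0,0,0],
  "fingers": 0.0854
}}

```text
clock: 5.58
position: [0.5169, 0.0419, 0.0557]
eef_rot: [1.238, 1.19, -1.238]
contact_force: [0.3, -0.6, 0.2]
width: 0.998
```

```bash
python3 st.py
```

```text
t 5.5833 pos [0.5169 0.0419 0.0557] head -2.27 F [ 0.32 -0.57  0.17] w 0.998 qv 0.002 q6 0.06
```

>>> {"name": "arm_command", "arguments": {
  "steps": [0,0,0.03,0,0,0,0.07,0,0,0,0.11,0,0.01,0.03,0.13,3,0.02,0.066,0.13,6,0.0375,0.105,0.13,9.6,0.0375,0.137,0.13,9.6,0.0375,0.137,0.13,9.6,0.0375,0.137,0.1,9.6,0.0375,0.137,0.08,9.6,0.0375,0.137,0.08,9.6]
}}

```text
clock: 6.5
position: [0.5519, 0.1783, 0.1323]
eef_rot: [1.111, 1.27, -1.119]
contact_force: [-1.8, 0.7, -1.6]
width: 0.998
```

```bash
python3 st.py; python3 -c "
from h import *
save('side','s2.png')"
```

```text
t 6.5 pos [0.5519 0.1783 0.1323] head 7.35 F [-1.79  0.74 -1.65] w 0.998 qv 0.084 q6 0.13
```

View pics/s2.png

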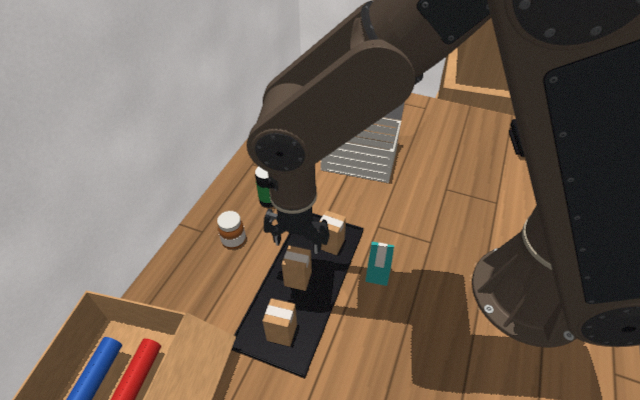

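The first carton is upright at (330,235), and the gripper stands over the middle carton at (297,265). I descend and grip it.

>>> {"name": "arm_command", "arguments": {
  "steps": [0.002,0.001,-0.03,0,0.002,0.001,-0.06,0,0.002,0.001,-0.08,0,0.002,0.001,-0.08,0,0.002,0.001,-0.08,0]
}}

```text
clock: 6.97
position: [0.5565, 0.1796, 0.0563]
eef_rot: [1.114, 1.267, -1.115]
contact_force: [-0.3, -0.9, -0.0]
width: 0.998
```

>>> {"name": "arm_command", "arguments": {
  "steps": [0,0,0,0,0,0,0,0,0,0,0,0,0,0,0,0,0,0,0,0,0,0,0,0,0,0,0,0],
  "fingers": 0.03
}}

```text
clock: 7.55
position: [0.5574, 0.1801, 0.0575]
eef_rot: [1.116, 1.265, -1.112]
contact_force: [-1.9, -0.6, 10.8]
width: 0.654
```

>>> {"name": "arm_command", "arguments": {
  "steps": [0,0,0.01,0,0,0,0.025,0,0,0,0.03,0,0,0,0.03,0,0,0,0.03,0,0,0,0.03,0,0,0,0.03,0]
}}

```text
clock: 8.13
position: [0.5559, 0.1797, 0.0851]
eef_rot: [1.114, 1.268, -1.115]
contact_force: [0.3, 0.4, -3.9]
width: 0.655
```

```bash
python3 st.py
```

```text
t 8.1333 pos [0.5559 0.1797 0.0851] head 7.33 F [ 0.33  0.44 -3.86] w 0.655 qv 0.005 q6 0.13
```

This carton weighs about 0.39 kg, so it is also full. I set it down. The third carton should be the empty one, and I will check that by weighing it.

>>> {"name": "arm_command", "arguments": {
  "steps": [0,0,-0.012,0,0,0,-0.022,0,0,0,-0.027,0,0,0,-0.029,0,0,0,-0.029,0,0,0,-0.029,0]
}}

```text
clock: 8.63
position: [0.555, 0.1795, 0.0562]
eef_rot: [1.113, 1.269, -1.117]
contact_force: [-8.2, -2.8, 16.6]
width: 0.652
```

>>> {"name": "arm_command", "arguments": {
  "steps": [0,0,0,0,0,0,0,0,0,0,0,0,0,0,0,0,0,0,0,0,0,0,0,0],
  "fingers": 0.0854
}}

```text
clock: 9.13
position: [0.5564, 0.1799, 0.0565]
eef_rot: [1.114, 1.267, -1.115]
contact_force: [-0.7, 0.1, -0.6]
width: 0.997
```

>>> {"name": "arm_command", "arguments": {
  "steps": [0,0,0.03,0,0,0,0.07,0,0,0,0.11,0,-0.007,0.03,0.13,0,-0.014,0.066,0.13,0,-0.026,0.105,0.13,0,-0.026,0.145,0.13,0,-0.026,0.145,0.13,0,-0.026,0.145,0.1,0,-0.026,0.145,0.08,0,-0.026,0.145,0.08,0]
}}

```text
clock: 10.05
position: [0.5282, 0.324, 0.133]
eef_rot: [1.11, 1.269, -1.119]
contact_force: [-1.1, -0.6, -0.4]
width: 1.002
```

```bash
python3 st.py; python3 -c "
from h import *
save('side','s3.png')"
```

```text
t 10.05 pos [0.5282 0.324  0.133 ] head 7.36 F [-1.11 -0.58 -0.44] w 1.002 qv 0.08 q6 0.37
```

View pics/s3.png

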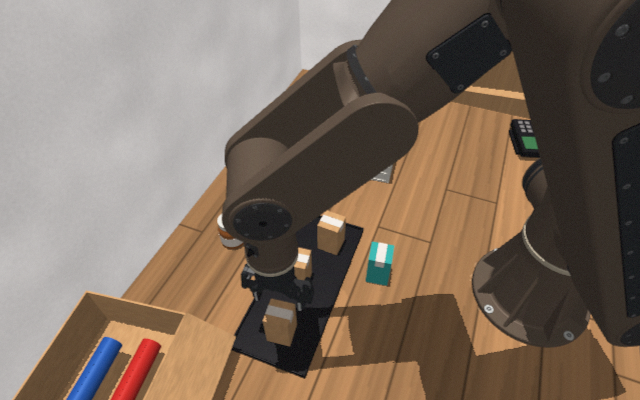

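The gripper stands over the third carton at (280,322), and the other two are upright at (331,232) and (303,262). I grip it and weigh.

>>> {"name": "arm_command", "arguments": {
  "steps": [0.001,0.001,-0.03,0,0.001,0.001,-0.06,0,0.001,0.001,-0.08,0,0.001,0.001,-0.08,0,0.001,0.001,-0.08,0]
}}

```text
clock: 10.52
position: [0.5316, 0.3257, 0.0573]
eef_rot: [1.114, 1.267, -1.115]
contact_force: [0.6, 0.1, -0.0]
width: 1.002
```

>>> {"name": "arm_command", "arguments": {
  "steps": [0,0,0,0,0,0,0,0,0,0,0,0,0,0,0,0,0,0,0,0,0,0,0,0,0,0,0,0],
  "fingers": 0.03
}}

```text
clock: 11.1
position: [0.5324, 0.3264, 0.0586]
eef_rot: [1.116, 1.266, -1.112]
contact_force: [-1.3, -1.2, 8.4]
width: 0.649
```

>>> {"name": "arm_command", "arguments": {
  "steps": [0,0,0.01,0,0,0,0.025,0,0,0,0.03,0,0,0,0.03,0,0,0,0.03,0,0,0,0.03,0,0,0,0.03,0]
}}

```text
clock: 11.68
position: [0.531, 0.3257, 0.0862]
eef_rot: [1.114, 1.267, -1.115]
contact_force: [-0.4, -0.0, -0.2]
width: 0.646
```

```bash
python3 st.py
```

```text
t 11.6833 pos [0.531  0.3257 0.0862] head 7.33 F [-0.36 -0.02 -0.15] w 0.646 qv 0.003 q6 0.37
```

The third carton reads about 0 N of load and is the same width, so it is the empty one. I carry it to the bin.

>>> {"name": "arm_command", "arguments": {
  "steps": [0,0,0.03,0,0,0,0.07,0,0,-0.01,0.11,0,0,-0.03,0.14,0,0.002,-0.06,0.15,0,0.003,-0.095,0.15,0,0.004,-0.13,0.15,0,0.006,-0.168,0.15,0,0.008,-0.206,0.15,0,0.009,-0.244,0.15,0,0.01,-0.282,0.15,0,0.011,-0.32,0.15,0]
}}

```text
clock: 12.68
position: [0.5419, 0.0041, 0.2362]
eef_rot: [1.114, 1.268, -1.115]
contact_force: [1.5, 0.0, 0.2]
width: 0.654
```

```bash
python3 st.py
```

```text
t 12.6833 pos [0.5419 0.0041 0.2362] head 7.34 F [1.5  0.05 0.2 ] w 0.654 qv 0.845 q6 -0.18
```

>>> {"name": "arm_command", "arguments": {
  "steps": [0.002,-0.038,0,0,0.003,-0.076,0,0,0.004,-0.114,0,0,0.006,-0.15,0,0,0.008,-0.19,0,0,0.009,-0.225,0,0,0.01,-0.255,0,0,0.011,-0.28,0,0,0.011,-0.295,0,0,0.011,-0.305,0,0,0.011,-0.308,0,0,0.011,-0.308,0,0]
}}

```text
clock: 13.68
position: [0.5532, -0.3019, 0.2363]
eef_rot: [1.115, 1.268, -1.115]
contact_force: [-0.0, -0.2, 0.9]
width: 0.648
```

```bash
python3 st.py;  python3 -c "
from h import *
save('side','s4.png'); save('top','t4.png')"
```

```text
t 13.6833 pos [ 0.5532 -0.3019  0.2363] head 7.31 F [-0.01 -0.25  0.86] w 0.648 qv 0.022 q6 -0.68
```

View pics/s4.png

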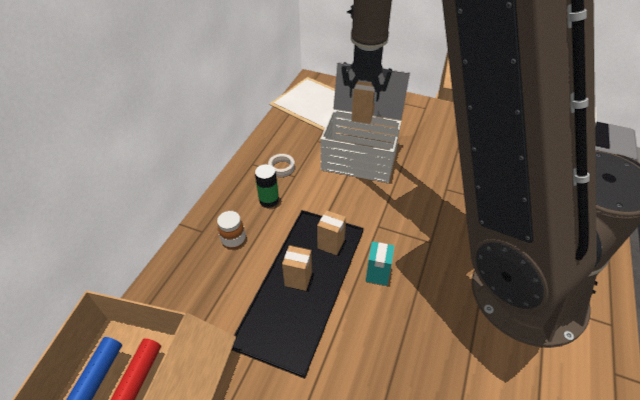

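View pics/t4.png

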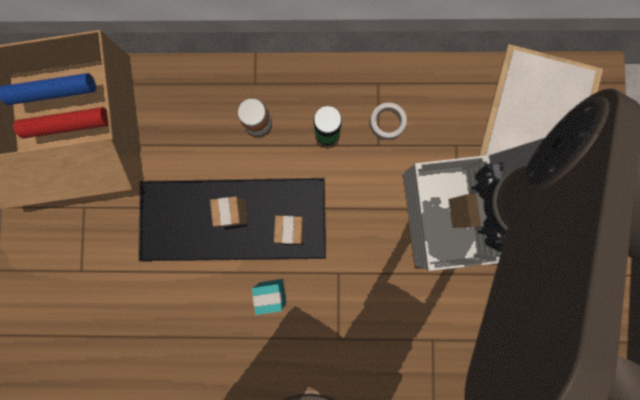

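The empty carton hangs over the bin's opening, at about (463,212) in the top view and (362,103) in the side view. Both full cartons stand upright on the tray. I lower it and release.

>>> {"name": "arm_command", "arguments": {
  "steps": [0,-0.002,-0.03,0,0,-0.002,-0.06,0,0,-0.002,-0.09,0,0,-0.002,-0.12,0,0,-0.002,-0.14,0,0,-0.002,-0.155,0,0,-0.002,-0.155,0,0,-0.002,-0.155,0]
}}

```text
clock: 14.45
position: [0.5533, -0.3029, 0.0815]
eef_rot: [1.114, 1.269, -1.114]
contact_force: [0.6, -0.9, 0.0]
width: 0.651
```

```bash
python3 st.py
```

```text
t 14.45 pos [ 0.5533 -0.3029  0.0815] head 7.39 F [ 0.62 -0.9   0.  ] w 0.651 qv 0.027 q6 -0.68
```

>>> {"name": "arm_command", "arguments": {
  "steps": [0,0,0,0,0,0,0,0,0,0,0,0,0,0,0,0,0,0,0,0,0,0,0,0],
  "fingers": 0.0854
}}

```text
clock: 14.95
position: [0.5535, -0.3043, 0.0821]
eef_rot: [1.115, 1.266, -1.114]
contact_force: [-0.0, 0.0, -0.1]
width: 0.996
```

>>> {"name": "arm_command", "arguments": {
  "steps": [0,0,0.03,0,0,0,0.07,0,0,0,0.11,0,0,0,0.15,0,0,0,0.19,0,0,0,0.23,0,0,0,0.26,0,0,0,0.26,0]
}}

```text
clock: 15.62
position: [0.5554, -0.3055, 0.349]
eef_rot: [1.114, 1.257, -1.112]
contact_force: [0.7, 0.5, 0.6]
width: 0.999
```

```bash
python3 st.py;  python3 -c "
from h import *
save('side','s5.png'); save('top','t5.png')"
```

```text
t 15.6167 pos [ 0.5554 -0.3055  0.349 ] head 7.32 F [0.73 0.47 0.62] w 0.999 qv 0.099 q6 -0.68
```

View pics/s5.png

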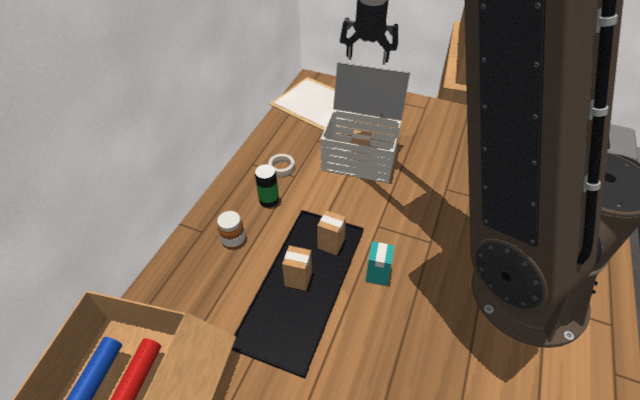

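View pics/t5.png

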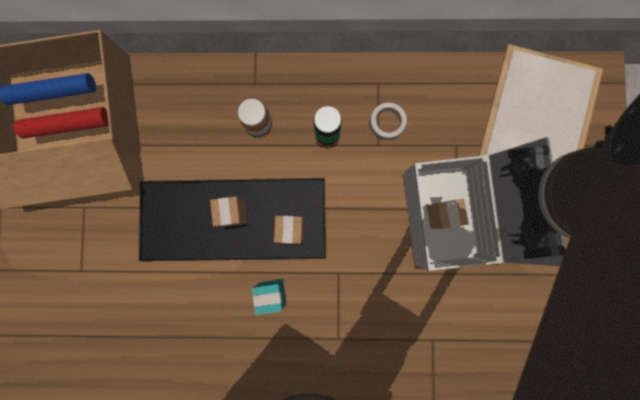

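The empty carton stands in the bin at (446,214) in the top view. I move over and behind the lid with the fingers shut.

>>> {"name": "arm_command", "arguments": {
  "steps": [0,-0.035,0,0,0,-0.07,0,0,0,-0.105,0,0,0,-0.14,0,0,0,-0.17,0,0,0,-0.195,0,0,0,-0.195,0,0,0,-0.195,0,0,0,-0.195,-0.04,0,0,-0.195,-0.08,0,0,-0.195,-0.1,0,0,-0.195,-0.1,0],
  "fingers": 0.0
}}

```text
clock: 16.72
position: [0.5512, -0.4957, 0.2352]
eef_rot: [1.116, 1.277, -1.115]
contact_force: [-0.8, 1.0, -0.4]
width: -0.001
```

```bash
python3 st.py;  python3 -c "
from h import *
save('side','s6.png')"
```

```text
t 16.7167 pos [ 0.5512 -0.4957  0.2352] head 7.37 F [-0.81  0.96 -0.44] w -0.001 qv 0.092 q6 -0.9
```

View pics/s6.png

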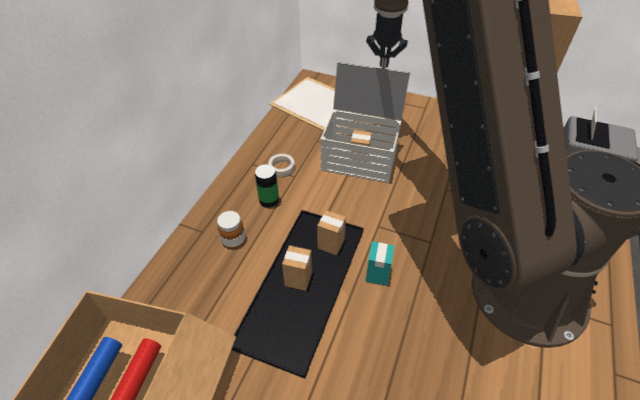

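>>> {"name": "arm_command", "arguments": {
  "steps": [0,0.025,0.01,0,0,0.045,0.01,0,0,0.055,0.01,0,0,0.065,0.01,0,0,0.075,0.01,0,0,0.085,0.01,0,0,0.095,0.01,0,0,0.105,0.01,0,0,0.115,0.01,0,0,0.12,0.01,0,0,0.12,0.01,0]
}}

```text
clock: 17.68
position: [0.5534, -0.3779, 0.2517]
eef_rot: [1.114, 1.268, -1.114]
contact_force: [1.7, 0.4, -0.5]
width: -0.001
```

```bash
python3 st.py;  python3 -c "
from h import *
save('side','s7.png')"
```

```text
t 17.6833 pos [ 0.5534 -0.3779  0.2517] head 7.37 F [ 1.67  0.38 -0.5 ] w -0.001 qv 0.022 q6 -0.77
```

View pics/s7.png

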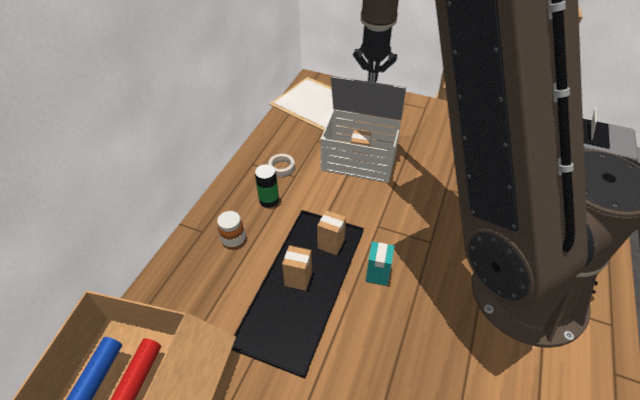

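The lid's free edge is now further forward at (368,90), apparently past upright. I follow a little further and let it fall.

>>> {"name": "arm_command", "arguments": {
  "steps": [0,0.012,0,0,0,0.025,0,0,0,0.03,0,0,0,0.03,0,0,0,0.03,0,0,0,0.03,0,0,0,0.03,0,0]
}}

```text
clock: 18.32
position: [0.5534, -0.3495, 0.2517]
eef_rot: [1.115, 1.267, -1.115]
contact_force: [0.8, 0.7, -0.3]
width: 0.002
```

```bash
python3 st.py;  python3 -c "
from h import *
save('side','s8.png')"
```

```text
t 18.3167 pos [ 0.5534 -0.3495  0.2517] head 7.31 F [ 0.79  0.71 -0.35] w 0.002 qv 0.002 q6 -0.74
```

View pics/s8.png

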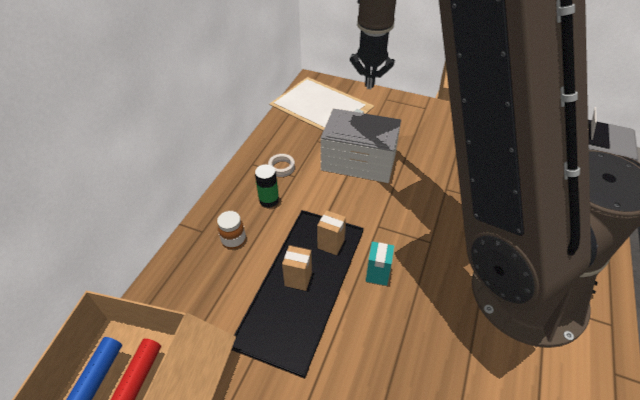

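The lid has fallen and lies flat at (362,133). I back the arm off upwards and check once more.

>>> {"name": "arm_command", "arguments": {
  "steps": [0,0,0.04,0,0,-0.01,0.07,0,0,-0.04,0.07,0,-0.02,-0.08,0.07,0,-0.06,-0.11,0.07,0,-0.1,-0.14,0.07,0,-0.13,-0.16,0.07,0,-0.16,-0.19,0.07,0,-0.18,-0.21,0.07,0,-0.18,-0.21,0.07,0,-0.18,-0.21,0.07,0]
}}

```text
clock: 19.28
position: [0.3711, -0.5611, 0.3215]
eef_rot: [1.117, 1.265, -1.118]
contact_force: [0.5, 1.2, 0.3]
width: 0.001
```

```bash
python3 st.py;  python3 - <<'E'
from h import *
a=save('side','s9.png'); b=save('top','t9.png')
cv2.imwrite('pics/bin9.png',cv2.resize(a[90:200,290:430],None,fx=5,fy=5,interpolation=cv2.INTER_CUBIC)[:,:,::-1])
from rig import *
for l in ['lid_edge','cleaner_can','jar','tape_roll']:
    for r in landmark_of('side',l)[:1]: print(l,round(r['p'],2),np.round(r['pixel'],1))
print('expected shut edge px', proj('side',[[.5443,-.233,.133]]).round(1))
E
```

```text
t 19.2833 pos [ 0.3711 -0.5611  0.3215] head 7.1 F [0.46 1.19 0.27] w 0.001 qv 0.057 q6 -1.16
lid_edge 0.7 [355.7 144.6]
cleaner_can 0.88 [270.4 199.8]
jar 0.89 [233.1 238. ]
tape_roll 0.84 [283.7 165.2]
expected shut edge px [[356.2 143.6]]
```

View pics/bin9.png

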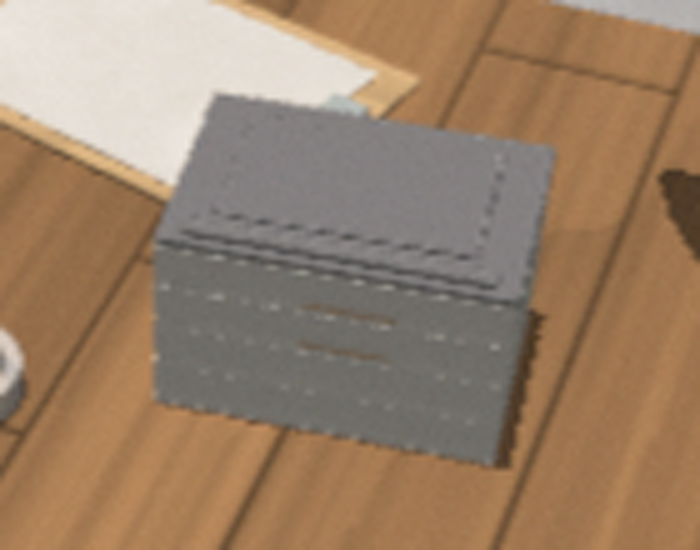

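View pics/t9.png

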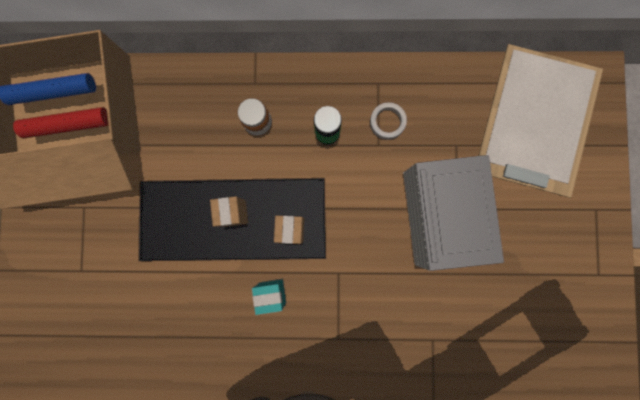

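The lid is shut flat, with its edge at (356,145) against an expected (356,144). The carton shows brown through the slats. The full cartons stand at (228,211) and (288,229), and the other goods have not moved.

```bash
python3 -c "
from rig import *
print(job_done())"
```

```text
the job is handed in; nothing more can be done
None
```

The empty carton is in the reject bin with the lid shut. The two full cartons are back upright on the tray. I handed the job in at about 19.4 s, well under the 54 s limit.

- **Finding the empty one:** I lifted each carton about 30 mm and read the wrist force. The carton nearest the bin read about 4.2 N and the middle one about 3.9 N, so both are full. The farthest read about 0.2 N, so it is the empty one. That reading is below the 0.5 to 0.8 N its stated mass should give, because the force noise is about 1 N, but it is far from the 2.7 N or more of a full carton.
- **Lid:** The last pictures show it shut flat, with its free edge within 1 to 2 pixels of where it should be. The carton is visible through the slats.
- **Other goods:** The can, jar, tape roll and turquoise carton look unmoved, and the arm ended clear of everything.
- **Highest contact force I read:** It was about 19 N, when the middle carton was set down. No check failed.

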